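# Hold a sprung panel clamp open with its bar

### The arm

A 6-joint arm with a two-finger parallel gripper is mounted at the origin on the work surface. World frame = base frame: x ahead of the robot, y to its left, z up, the work surface at z = 0. Lengths are in m, angles in rad, forces in N, time in s.
With the tool pointing down it reaches from about 0.35 to 0.875 m from the base axis. Payload 15.5 kg.
Tool frame: the origin (TCP) lies between the finger pads; the fingertips stand 17 mm ahead of it and the grasp point (between the pads) lies 2 mm behind it (arm.tip_extent is the z of the fingertips in the tool frame, in m); z points along the fingers, y is the line along which they close (so a half turn about z gives the same grasp; the last joint's range is limited). The gripper opens to 85 mm and grips with 20 to 120 N. Pads are 22 mm wide; open, the fingers measure 114 mm over their backs; the gripper's body (76 mm by 85 mm) begins 54 mm behind the grasp point. The pads swing forward as they close: fully open they stand 13 mm farther back than shut.
Start: joints at [-1.198, 0.494, 1.345, -0, 1.302, -0.096], TCP at [0.282, -0.558, 0.248] pointing down, gripper open.
Joint ranges: [-2.91, 2.91], [-0.82, 2.16], [0.22, 2.67], [-1.22, 4.37], [0.12, 2.79], [-3.08, 3.08]. Speed limits (rad/s): [1.89, 1.89, 2.57, 3.01, 3.01, 3.01].

### API

Orientations are given as a unit quaternion [w, x, y, z].
In Python, from bench import arm gives the robot as it stands. The module is installed in compiled form; this text tells all that it offers.
- The arm moves only by the shell command python3 -m creep 'ROWS' [FORCE]. ROWS is JSON, a list of rows, each an object with "claw": the opening, from 0 (shut) to 1 (fully open); "slide": the shift along the tool's x, y, z in cm, a list of three; "rotation": the turn, a rotation vector about the tool's x, y, z in rad, a list of three. In form: [{"claw": claw, "slide": [dx, dy, dz], "rotation": [ax, ay, az]}, ...]. A call has 1 to 20 rows; each row is the pose to reach, as a shift and turn from the pose commanded when the call began, along the tool's axes at that moment; what a row does not reach only later rows make up. A row lasts 1/12 s, in which the tool goes at most 41.7 mm and 7.16 degrees, less where a joint would pass 70% of its speed; a pose out of reach is approached as far as the arm can. A call with a gripper value outside its range is refused whole. The fingers move at their own pace and stop on an object; FORCE is the grip in N (left out, the last holds). Time passes only in rows, so rows that repeat a pose let the fingers close. It gives the time, the measured TCP pose, the force, the opening and the grip force at its end, in the units of the state.
- arm.sense(): the state, without advancing time (a new reading comes with each control period).
- arm.camera(name): name is "scene" or "side" or "wrist"; returns a dict with "frame" (420x560x3 uint8, red, green, blue), "z_map" (420x560 float32, m along the optical axis (not along the pixel's ray), 0 where there is no reading), "fx", "fy", "cx", "cy" (pixels), "dist" ([k1, k2, p1, p2, k3] as OpenCV has them; the pictures are not rectified), "extrinsics" (4x4, takes a point from camera to world coordinates). Camera axes: x right, y down, z forward; pixel columns grow to the right and rows downward; lengths in m; the calibration is good to about 2 mm. A picture is of the moment at which its call begins.
- arm.sign_off(): hands the job in; it is judged then, once.
Trained networks look in a picture, given as the dict that the camera call returned (one of the last four; its "shot" number tells which), for a name from the list of things; names that differ only in an ending like _2 or _b are one class to them, and where a whole thing is asked for, a point or a joint stands for the part that bears it (a point fixed in the world has none). Each returns a list of dicts, best first, with "score" (0 to 1); they miss things now and then, are a little off and sometimes report something else, mostly with a low value. They report only what shows in the picture. A call takes as long as a camera call. They do not tell look-alikes from the thing itself.
- arm.boxes_of(picture, name): "at" ([column, row] in pixels, amid what is visible of it).
- arm.regions_of(picture, name): "pixels" (420x560 bool, what is visible of it) and "at" ([column, row] in pixels, amid what is visible of it).
The state is a dict: "time_s": time; "q": joint angles; "joint_vel": joint speeds; "effort": joint torques, N m; "ee_pos": TCP position; "orientation": TCP orientation; "wrist_force": force on the tool from outside, world axes, zero at the start; "torque": the same for the moment, N m; "finger_gap": finger opening in m; "grasp_force": force on a finger pad.
Only numpy, scipy, OpenCV 4.12 (cv2) and the standard library are available. Lean on these libraries where they do the work, as an engineer would, in place of code of your own. Each camera call takes 0.05 s, during which the arm holds its last target. There are 200 camera calls.

### The job

Take the wooden-handled steel bar out of the tool block, pass its steel end down right through the eye at the end of the spring clamp's arm, and with the bar swing the arm off the white panel against its spring as far as its stop. Finish while still gripping the bar and holding the arm against the stop, so that a colleague can lift the panel out; touch the arm only with the bar, and leave the brush, the filling knife, the cup and the sponge where they are.

Things in the scene. Friction and masses are not known exactly. Their poses are not given: they have to be found in the camera images.
- swing (a joint): angle of the clamp arm about its upright pivot, rad: 0 = at rest on the panel (where a spring keeps it), 0.9 = against its stop. It grows counter-clockwise seen from above. The spring's torque rises from 0.32 N m at 0 to 0.68 N m at 0.9, i.e. 2.6 to 5.4 N sideways at the eye; let go, the arm swings back to 0
- eye (a point): centre of the eye, a steel ring with an upright round hole at the free end of the clamp arm: hole 17 mm across and 18 mm long, open at both ends, outside 38 mm. This point is on the hole's axis half-way up, 70 mm above the table; the ring's top is 9 mm above it and its underside 9 mm below; the panel's surface is 48 mm below it. The point's x axis points along the arm from pivot to eye, z up. The eye turns with the arm on a circle of radius 125 mm about pivot
- pivot (a point): point on the clamp arm's upright pivot axis at the height of the eye's centre (70 mm above the table); the pivot's top is 17 mm higher than the eye's centre. Its x axis points along the arm
- board: the fixed clamping board, 200 x 200 x 12 mm plywood with a white 150 x 125 mm panel between two wooden fences up to 32 mm high, and the spring clamp on its right far corner (pivot at x 60, y -60 mm in its frame) with a steel stop post 78 mm high at x 15, y -78 mm. Origin: underside centre, on the table. Stands level, turned up to 0.35 rad either way; it may be left or right of the tool block
- block: the fixed wooden tool block, 70 (x) x 220 (y) x 40 (z) mm, with three upright 14 mm holes 35 mm deep along its y axis at -78, 0 and 78 mm, each holding one upright tool: the bar, the brush and the filling knife, in any order. Origin: underside centre, on the table
- bar_handle (a point): centre of the bar's handle: a round wooden handle 26 mm across and 60 mm long on top of a steel shank 12 mm across and 50 mm long (so 110 mm long in all, 60 to 130 g, loose, upright in its hole). The centre lies on the bar's axis, 80 mm above the shank's tip and 85 mm above the table at the start. z points up along the bar. The handle is too thick for the eye
- bar_tip (a point): lower end of the bar's shank, on its axis (tapered over the last 6 mm to 8 mm across); stands 5 mm above the table at the start
- brush: flat paint brush standing bristles up in the tool block, 108 mm long, up to 45 mm wide and 16 mm thick, thin round handle in its hole. Origin: the lower end. Leave it
- knife: filling knife standing blade up in the tool block, 112 mm long, flat 50 mm wide steel blade on a black collar. Origin: the lower end. Leave it
- mug: white cup without handle, 66 mm across, 80 mm high, origin at the underside. Leave it
- sponge: white sponge block 100 x 50 x 30 mm, origin at the underside. Leave it
There are look-alikes about, which are no part of the job. Of the things that look like the part that bears bar_handle, the largest one is meant.

How it is judged:
By the outcome, as a careful person would: the job done as asked, in the order asked, and still so for the second after the job is handed in, while the arm keeps its last pose, push and grip.
It also fails if it takes over 50 s, if anything falls off the work surface, if the arm or the gripper's body presses on something with over 40 N, if the wrist force passes 120 N, or if a joint passes its speed limit or range.

## Working session

There is one attempt and no reset: what is moved stays moved. The work goes in short steps, Python scripts to look and compute and a shell command to move; the robot and the scene stay as the last step left them, time stands still between calls to the robot, and variables do not carry over. Pictures are saved under pics/ and viewed, at most 10 in all, crops included, and the job is handed in when it is done.

```bash
mkdir -p pics
cat > h.py <<'E'
import numpy as np, cv2
from bench import arm
from scipy.spatial.transform import Rotation as R
def save(p,n): cv2.imwrite('pics/'+n+'.png',p['frame'][:,:,::-1])
def KD(p): return np.array([[p['fx'],0,p['cx']],[0,p['fy'],p['cy']],[0,0,1.]]),np.array(p['dist'])
def cloud(p):
    K,D=KD(p);h,w=p['z_map'].shape
    u,v=np.meshgrid(np.arange(w),np.arange(h))
    n=cv2.undistortPoints(np.stack([u,v],-1).reshape(-1,1,2).astype(float),K,D).reshape(h,w,2)
    z=p['z_map'][...,None]
    P=np.concatenate([n*z,z],-1);E=np.array(p['extrinsics'])
    return P@E[:3,:3].T+E[:3,3]
def ray(p,uv):
    K,D=KD(p);n=cv2.undistortPoints(np.array(uv,float).reshape(1,1,2),K,D)[0,0];E=np.array(p['extrinsics'])
    return E[:3,3],E[:3,:3]@np.array([n[0],n[1],1])
def atz(p,uv,z):
    o,d=ray(p,uv);return o+d*(z-o[2])/d[2]
def proj(p,X):
    K,D=KD(p);E=np.linalg.inv(np.array(p['extrinsics']))
    return cv2.projectPoints(np.atleast_2d(X).astype(float),cv2.Rodrigues(E[:3,:3])[0],E[:3,3],K,D)[0].reshape(-1,2)
def tool(X):  # world shift of TCP to world point X, in tool axes, cm
    s=arm.sense();w,x,y,z=s['orientation'];r=R.from_quat([x,y,z,w])
    return r.inv().apply(np.array(X)-s['ee_pos'])*100
E
python3 - <<'E'
from h import *
ps={n:arm.camera(n) for n in('scene','side')}
for n,p in ps.items():
    save(p,n+'0');C=cloud(p)
    for o in ['bar_handle','eye','pivot','board','block','brush','knife','mug','sponge']:
        for r in arm.regions_of(p,o)[:4]:
            m=r['pixels']&(p['z_map']>0)
            if m.sum(): print(n,o,round(r['score'],2),np.round(r['at']),m.sum(),np.median(C[m],0).round(3),C[m].min(0).round(3),C[m].max(0).round(3))
s=arm.sense();print(s['orientation'],s['ee_pos'])
E
```

```text
scene bar_handle 0.88 [375. 143.] 329 [0.584 0.252 0.094] [0.57  0.246 0.036] [0.593 0.273 0.117]
scene bar_handle 0.57 [407. 138.] 132 [0.605 0.339 0.056] [0.596 0.335 0.011] [0.612 0.352 0.074]
scene bar_handle 0.55 [341. 130.] 144 [0.499 0.263 0.057] [0.49  0.259 0.005] [0.506 0.276 0.075]
scene eye 0.7 [176. 308.] 1625 [ 0.548 -0.244  0.076] [ 0.469 -0.296  0.01 ] [ 0.592 -0.16   0.09 ]
scene pivot 0.67 [174. 311.] 1700 [ 0.546 -0.242  0.076] [ 0.468 -0.296  0.01 ] [ 0.592 -0.162  0.09 ]
scene board 0.67 [183. 302.] 11759 [ 0.533 -0.222  0.021] [ 0.405 -0.319 -0.004] [ 0.619 -0.107  0.09 ]
scene block 0.96 [341. 187.] 2804 [0.593 0.156 0.039] [ 0.519  0.069 -0.003] [0.617 0.293 0.112]
scene brush 0.95 [349. 164.] 569 [0.579 0.176 0.086] [ 0.51   0.171 -0.003] [0.6   0.276 0.116]
scene knife 0.59 [320. 183.] 425 [0.575 0.102 0.093] [0.546 0.093 0.037] [0.598 0.156 0.119]
scene mug 0.62 [237. 196.] 1171 [ 0.445 -0.001  0.053] [ 0.413 -0.036  0.002] [0.479 0.03  0.082]
scene sponge 0.93 [285. 246.] 1321 [ 0.588 -0.011  0.029] [ 0.536 -0.033 -0.001] [0.635 0.032 0.033]
scene sponge 0
[... 951 characters left out ...]
03] [0.644 0.296 0.089]
side block 0.65 [220. 246.] 653 [0.569 0.19  0.087] [ 0.551  0.136 -0.004] [0.656 0.195 0.114]
side brush 0.94 [218. 247.] 643 [0.57  0.19  0.088] [ 0.551  0.104 -0.   ] [0.659 0.195 0.114]
side knife 0.61 [253. 222.] 536 [0.569 0.108 0.09 ] [ 0.545  0.01  -0.004] [0.68  0.116 0.119]
side mug 0.76 [337. 232.] 1513 [0.442 0.009 0.054] [ 0.412 -0.087 -0.004] [0.518 0.033 0.082]
side sponge 0.77 [282. 214.] 1252 [0.574 0.008 0.028] [ 0.53  -0.053 -0.003] [0.634 0.107 0.116]
side sponge 0.32 [339. 232.] 1450 [0.441 0.009 0.055] [ 0.412 -0.096 -0.001] [0.474 0.033 0.082]
[ 3.72970861e-06  9.72770982e-01  2.31768453e-01 -2.48330914e-05] [ 0.28180501 -0.55786023  0.24826618]
```

View pics/scene0.png

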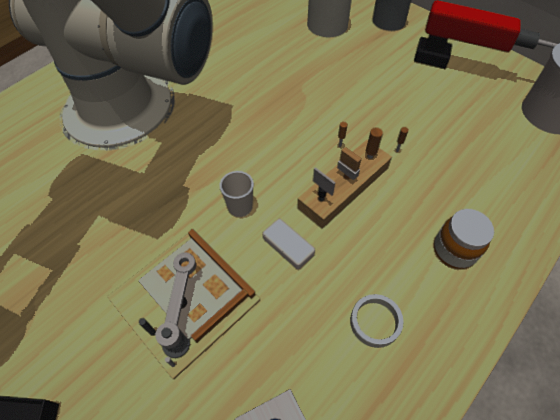

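Run:
```python
import cv2
a=cv2.imread('pics/scene0.png');b=cv2.imread('pics/side0.png')
c=cv2.resize(a[90:240,270:430],(400,375),interpolation=2);d=cv2.resize(b[190:340,110:270],(400,375),interpolation=2)
cv2.imwrite('pics/crop0.png',cv2.hconcat([c,d]))
```

```text
(no output)
```

View pics/crop0.png

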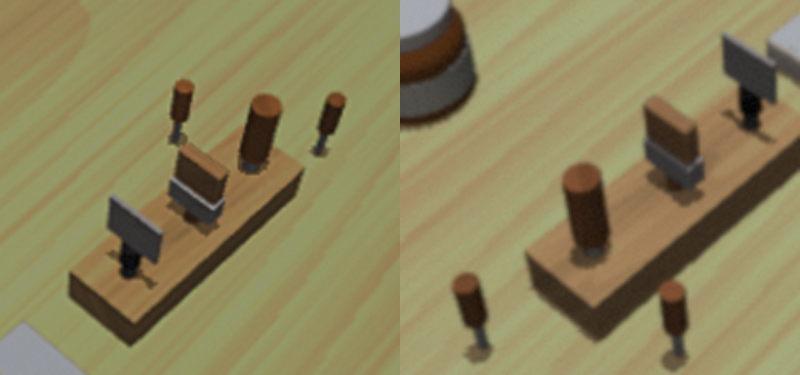

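The scene shows the board at lower left with the eye at (184,263), the pivot at (172,338) and the stop post at (147,325). There are three bar candidates: the large handle standing in the block at (375,143), and two small ones on the table at (341,130) and (405,136). The large one is meant, since it is the largest and stands in the block, and the crop confirms it. Next I fit positions.

Run:
```python
from h import *
from scipy.optimize import least_squares
H=[];A=[]
for n in('scene','side'):
    p=arm.camera(n);C=cloud(p)
    r=[r for r in arm.regions_of(p,'bar_handle')]
    for q in r:
        m=q['pixels']&(p['z_map']>0);P=C[m];c=np.median(P,0)
        if c[2]>.085 and c[1]>.2:
            P=P[(P[:,2]>.065)&(P[:,2]<.111)];P=P[np.linalg.norm(P[:,:2]-np.median(P,0)[:2],axis=1)<.025];H.append(P);
            f=least_squares(lambda c:np.hypot(*(P[:,:2]-c).T)-.013,np.median(P,0)[:2]+[0,0],loss='soft_l1',f_scale=.002);print(n,'bar',f.x,f.cost)
    # arm: flat points at heights .06-.095 near board
    m=(C[...,2]>.074)&(C[...,2]<.084)&(C[...,0]>.4)&(C[...,0]<.66)&(C[...,1]>-.36)&(C[...,1]<-.11)&(p['z_map']>0)
    print(n,'z hist',np.histogram(C[m][:,2],8));
    A.append(C[m])
    for uv,z in ([((184,263),.079),((172,336),.087),((147,325),.078)] if n=='scene' else []): print(atz(p,uv,z))
P=np.vstack(H);f=least_squares(lambda c:np.hypot(*(P[:,:2]-c).T)-.013,[.578,.26],loss='soft_l1',f_scale=.002);print('bar',f.x)
for n,P in zip('ab',A):
    # raster top view 2px/mm
    im=np.zeros((500,500),np.uint8)
    i=((P[:,0]-.4)*2000).astype(int).clip(0,499);j=((P[:,1]+.36)*2000).astype(int).clip(0,499);im[i,j]=255
    # ring fit: search centre with most points in annulus 9.5..18.5mm & none inside hole
    best=max(((( (d:=np.hypot(P[:,0]-x,P[:,1]-y))>.0085)&(d<.019)).sum()-2*(d<.008).sum(),x,y) for x in np.arange(.45,.52,.001) for y in np.arange(-.26,-.13,.001));print(n,best)
```

```text
scene bar [0.57969803 0.26108696] 6.523826066094919e-05
scene z hist (array([288, 171, 144, 259, 204,  73,  14,   3]), array([0.07400375, 0.07521025, 0.07641675, 0.07762325, 0.07882974,
       0.08003624, 0.08124274, 0.08244924, 0.08365573]))
[ 0.49976313 -0.1792495   0.079     ]
[ 0.58469222 -0.27463464  0.087     ]
[ 0.53841075 -0.29077333  0.078     ]
side bar [0.56054465 0.2754592 ] 0.0012407881657542689
side z hist (array([104,  83,  85,  75,  44,  16,   7,   3]), array([0.07400799, 0.07523214, 0.07645628, 0.07768043, 0.07890457,
       0.08012872, 0.08135286, 0.08257701, 0.08380116]))
bar [0.57898343 0.26147033]
a (np.int64(274), np.float64(0.49700000000000005), np.float64(-0.17799999999999994))
b (np.int64(149), np.float64(0.49400000000000005), np.float64(-0.17399999999999993))
```

```bash
python3 -m creep '[{"claw":0.65,"slide":[63.5,-59.7,3.0],"rotation":[0,0,-0.35]},{"claw":0.65,"slide":[63.5,-59.7,3.0],"rotation":[0,0,-0.35]},{"claw":0.65,"slide":[63.5,-59.7,3.0],"rotation":[0,0,-0.35]},{"claw":0.65,"slide":[63.5,-59.7,3.0],"rotation":[0,0,-0.35]},{"claw":0.65,"slide":[63.5,-59.7,3.0],"rotation":[0,0,-0.35]},{"claw":0.65,"slide":[63.5,-59.7,3.0],"rotation":[0,0,-0.35]},{"claw":0.65,"slide":[63.5,-59.7,3.0],"rotation":[0,0,-0.35]},{"claw":0.65,"slide":[63.5,-59.7,3.0],"rotation":[0,0,-0.35]},{"claw":0.65,"slide":[63.5,-59.7,3.0],"rotation":[0,0,-0.35]},{"claw":0.65,"slide":[63.5,-59.7,3.0],"rotation":[0,0,-0.35]},{"claw":0.65,"slide":[63.5,-59.7,3.0],"rotation":[0,0,-0.35]},{"claw":0.65,"slide":[63.5,-59.7,3.0],"rotation":[0,0,-0.35]},{"claw":0.65,"slide":[63.5,-59.7,3.0],"rotation":[0,0,-0.35]},{"claw":0.65,"slide":[63.5,-59.7,3.0],"rotation":[0,0,-0.35]},{"claw":0.65,"slide":[63.5,-59.7,3.0],"rotation":[0,0,-0.35]},{"claw":0.65,"slide":[63.5,-59.7,3.0],"rotation":[0,0,-0.35]},{"claw":0.65,"slide":[63.5,-59.7,3.0],"rotation":[0,0,-0.35]},{"claw":0.65,"slide":[63.5,-59.7,3.0],"rotation":[0,0,-0.35]},{"claw":0.65,"slide":[63.5,-59.7,3.0],"rotation":[0,0,-0.35]},{"claw":0.65,"slide":[63.5,-59.7,3.0],"rotation":[0,0,-0.35]}]'
python3 - <<'E'
from h import *
s=arm.sense();print(s['time_s'],s['ee_pos'],s['finger_gap'],tool([.579,.261,.2]))
E
```

```text
time_s: 2.87
ee_pos: [0.5665, 0.2272, 0.2196]
orientation: [0.0, 0.917, 0.398, 0.0]
wrist_force: [0.3, -0.4, -0.2]
finger_gap: 0.0552
grasp_force: 0.0
2.8667 [0.56648218 0.22723432 0.21964261] 0.055191517835113384 [ 3.31969189 -1.39499688  1.96471977]
```

```bash
python3 -m creep '[{"claw":0.65,"slide":[3.3,-1.4,2.0],"rotation":[0,0,0]},{"claw":0.65,"slide":[3.3,-1.4,2.0],"rotation":[0,0,0]},{"claw":0.65,"slide":[3.3,-1.4,2.0],"rotation":[0,0,0]},{"claw":0.65,"slide":[3.3,-1.4,2.0],"rotation":[0,0,0]}]'
python3 - <<'E'
from h import *
from scipy.optimize import least_squares
p=arm.camera('wrist');save(p,'w1');C=cloud(p)
for r in arm.regions_of(p,'bar_handle')[:3]:
    m=r['pixels']&(p['z_map']>0);P=C[m];print(r['score'],r['at'],m.sum(),np.median(P,0),P.min(0),P.max(0))
    T=P[(P[:,2]>.110)&(P[:,2]<.122)]
    if len(T): print('top',(T.min(0)+T.max(0))/2,T.max(0)-T.min(0),len(T))
    print(atz(p,r['at'],.115),cv2.minEnclosingCircle(T[:,:2].astype(np.float32)) if len(T) else 0)
print(arm.sense()['ee_pos'],np.array(p['extrinsics'])[:3,3],proj(p,[[.579,.261,.115]]))
E
```

```text
time_s: 3.2
ee_pos: [0.5783, 0.2584, 0.1994]
orientation: [0.0, 0.917, 0.398, -0.0]
wrist_force: [0.4, -0.3, -0.1]
finger_gap: 0.0552
grasp_force: 0.0
0.84 [277.4, 215.1] 1908 [0.58196791 0.26614426 0.11565495] [0.53017213 0.23820057 0.00217724] [0.59156933 0.27547997 0.1181689 ]
top [0.57880975 0.26288617 0.1141001 ] [0.0254354  0.02481249 0.00813759] 1276
[0.58152873 0.26659889 0.115     ] ((0.5786868929862976, 0.2626201808452606), 0.01294751651585102)
0.74 [201.6, 252.2] 743 [0.50113818 0.27192431 0.06466951] [4.82833053e-01 2.55144391e-01 2.96047122e-04] [0.50533841 0.27865249 0.07572648]
[0.52841515 0.28157524 0.115     ] 0
0.59 [222.9, 91.8] 640 [0.60341218 0.34579119 0.07373274] [ 5.93545964e-01  3.38518006e-01 -1.11848512e-05] [0.6101642  0.35726218 0.07607354]
[0.60939082 0.34063437 0.115     ] 0
[0.57851528 0.25763822 0.20014932] [0.63376979 0.31913198 0.32634026] [[280.59326516 223.86244614]]
```

View pics/w1.png

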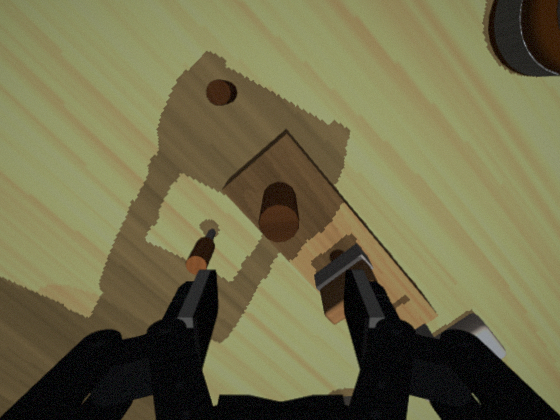

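The bar's top is at (279,220) in the wrist view and the brush is at about (343,280), clear of the fingers. I descend and grip.

```bash
python3 -m creep '[{"claw":0.65,"slide":[0.4,-0.3,3.0],"rotation":[0,0,0]},{"claw":0.65,"slide":[0.4,-0.3,6.0],"rotation":[0,0,0]},{"claw":0.65,"slide":[0.4,-0.3,9.0],"rotation":[0,0,0]},{"claw":0.65,"slide":[0.4,-0.3,11.5],"rotation":[0,0,0]},{"claw":0.65,"slide":[0.4,-0.3,11.5],"rotation":[0,0,0]},{"claw":0.65,"slide":[0.4,-0.3,11.5],"rotation":[0,0,0]},{"claw":0,"slide":[0.4,-0.3,11.5],"rotation":[0,0,0]},{"claw":0,"slide":[0.4,-0.3,11.5],"rotation":[0,0,0]},{"claw":0,"slide":[0.4,-0.3,11.5],"rotation":[0,0,0]},{"claw":0,"slide":[0.4,-0.3,11.5],"rotation":[0,0,0]},{"claw":0,"slide":[0.4,-0.3,11.5],"rotation":[0,0,0]},{"claw":0,"slide":[0.4,-0.3,11.5],"rotation":[0,0,0]},{"claw":0,"slide":[0.4,-0.3,11.5],"rotation":[0,0,0]},{"claw":0,"slide":[0.4,-0.3,11.5],"rotation":[0,0,0]}]' 80
```

```text
time_s: 4.47
ee_pos: [0.5804, 0.2638, 0.0868]
orientation: [0.0, 0.918, 0.398, 0.002]
wrist_force: [0.1, -1.1, 9.0]
finger_gap: 0.0243
grasp_force: 77.7
```

```bash
python3 -m creep '[{"claw":0,"slide":[0,0,-1.5],"rotation":[0,0,0]},{"claw":0,"slide":[0,0,-4],"rotation":[0,0,0]},{"claw":0,"slide":[0,0,-7],"rotation":[0,0,0]},{"claw":0,"slide":[0,0,-10],"rotation":[0,0,0]},{"claw":0,"slide":[0,0,-13],"rotation":[0,0,0]},{"claw":0,"slide":[0,0,-13.5],"rotation":[0,0,0]},{"claw":0,"slide":[0,0,-13.5],"rotation":[0,0,0]},{"claw":0,"slide":[0,0,-13.5],"rotation":[0,0,0]}]'
python3 - <<'E'
from h import *
print(tool([.497,-.177,.215]))
E
```

```text
time_s: 5.13
ee_pos: [0.579, 0.2635, 0.2201]
orientation: [0.0, 0.918, 0.398, 0.001]
wrist_force: [-0.4, 0.7, -1.5]
finger_gap: 0.0246
grasp_force: 79.3
[-37.75133911  24.14097219   0.48378399]
```

```bash
python3 -m creep '[{"claw":0,"slide":[-37.8,24.1,0],"rotation":[0,0,1.15]},{"claw":0,"slide":[-37.8,24.1,0],"rotation":[0,0,1.15]},{"claw":0,"slide":[-37.8,24.1,0],"rotation":[0,0,1.15]},{"claw":0,"slide":[-37.8,24.1,0],"rotation":[0,0,1.15]},{"claw":0,"slide":[-37.8,24.1,0],"rotation":[0,0,1.15]},{"claw":0,"slide":[-37.8,24.1,0],"rotation":[0,0,1.15]},{"claw":0,"slide":[-37.8,24.1,0],"rotation":[0,0,1.15]},{"claw":0,"slide":[-37.8,24.1,0],"rotation":[0,0,1.15]},{"claw":0,"slide":[-37.8,24.1,0],"rotation":[0,0,1.15]},{"claw":0,"slide":[-37.8,24.1,0],"rotation":[0,0,1.15]},{"claw":0,"slide":[-37.8,24.1,0],"rotation":[0,0,1.15]},{"claw":0,"slide":[-37.8,24.1,0],"rotation":[0,0,1.15]},{"claw":0,"slide":[-37.8,24.1,0],"rotation":[0,0,1.15]},{"claw":0,"slide":[-37.8,24.1,0],"rotation":[0,0,1.15]},{"claw":0,"slide":[-37.8,24.1,0],"rotation":[0,0,1.15]},{"claw":0,"slide":[-37.8,24.1,0],"rotation":[0,0,1.15]}]'
python3 - <<'E'
from h import *
import cv2
ims=[]
for n in('scene','side','wrist'):
    p=arm.camera(n);save(p,n+'2');np.savez('pics/'+n+'2.npz',**{k:np.array(v) for k,v in p.items()})
    e=proj(p,[.497,-.177,.1]).round().astype(int)[0];print(n,e)
    f=cv2.copyMakeBorder(p['frame'][:,:,::-1],130,130,130,130,cv2.BORDER_CONSTANT)
    if n!='wrist': ims.append(cv2.resize(f[e[1]+60:e[1]+200,e[0]+60:e[0]+200],(400,400),interpolation=2))
cv2.imwrite('pics/c2.png',cv2.hconcat(ims))
E
```

```text
time_s: 6.47
ee_pos: [0.4965, -0.1758, 0.2193]
orientation: [-0.0, 0.986, -0.165, -0.0]
wrist_force: [0.0, 0.8, -0.1]
finger_gap: 0.0243
grasp_force: 79.3
scene [181 256]
side [368 156]
wrist [283 207]
```

View pics/wrist2.png

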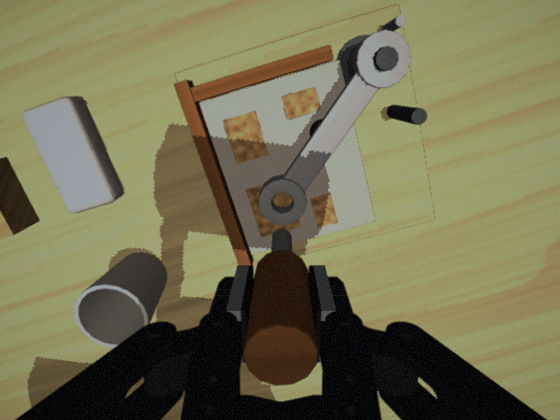

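View pics/c2.png

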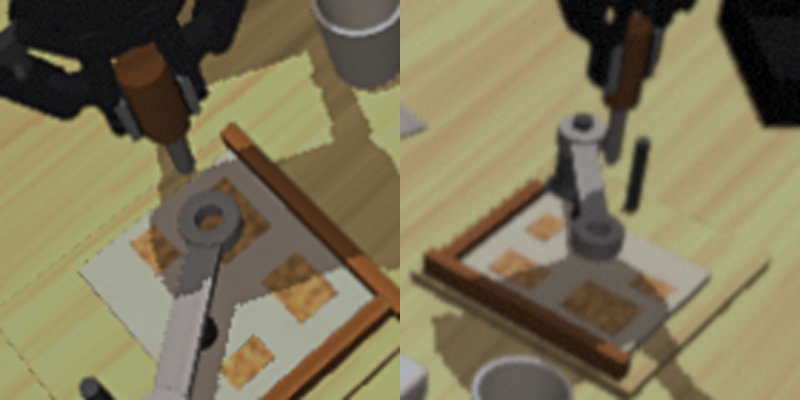

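```bash
cat >> h.py <<'E'
def tri(obs):
    A=np.zeros((3,3));b=np.zeros(3)
    for p,uv in obs:
        o,d=ray(p,uv);d/=np.linalg.norm(d);M=np.eye(3)-np.outer(d,d);A+=M;b+=M@o
    return np.linalg.solve(A,b)
E
python3 - <<'E'
from h import *
s,d,w=[dict(np.load(f'pics/{n}2.npz',allow_pickle=True)) for n in('scene','side','wrist')]
t=[(s,(176,244)),(d,(372.5,142)),(w,(283,235))]
e=[(s,(184.5,263)),(d,(367,167)),(w,(284,199))]
print('tip tri',tri(t),tri(t[:2]));print('eye tri',tri(e),tri(e[:2]))
for n,p,uv in zip('sdw',(s,d,w),[x[1] for x in e]): print(n,'eye@.079',atz(p,uv,.079),'tip pred',proj(p,[.4965,-.1758,.1373]))
print('tip at z',[atz(p,uv,.1373).round(4) for p,uv in t])
# ring pixel fit in wrist: points z .074-.083 near
C=cloud(w);m=(abs(C[...,2]-.079)<.004)&(np.hypot(C[...,0]-.497,C[...,1]+.177)<.024)
P=C[m];print('z',np.median(P[:,2]))
print(max(((((q:=np.hypot(P[:,0]-x,P[:,1]-y))>.0085)&(q<.019)).sum()-2*(q<.008).sum(),x,y) for x in np.arange(.485,.51,.001) for y in np.arange(-.19,-.165,.001)))
# hole blob
g=w['frame'][170:232,250:320].mean(-1).astype(int)
print('pivot',atz(w,(387,58),.087),'stop',atz(w,(419,117),.078))
cv2.imwrite('pics/hole.png',cv2.resize(w['frame'][160:260,233:333,::-1],(600,600),interpolation=2))
E
```

```text
tip tri [ 0.49234084 -0.17577135  0.13761883] [ 0.49291431 -0.17640052  0.13711888]
eye tri [ 0.49542097 -0.17754537  0.07171767] [ 0.49598255 -0.17778214  0.0714245 ]
s eye@.079 [ 0.50039859 -0.17866082  0.079     ] tip pred [[176.94707015 244.90098716]]
d eye@.079 [ 0.49144588 -0.16970722  0.079     ] tip pred [[370.18455301 141.53772955]]
w eye@.079 [ 0.49651005 -0.17808449  0.079     ] tip pred [[281.29937841 227.23157663]]
tip at z [array([ 0.4941, -0.1758,  0.1373]), array([ 0.4921, -0.1774,  0.1373]), array([ 0.4912, -0.1751,  0.1373])]
z 0.08004920897580603
(np.int64(1457), np.float64(0.495), np.float64(-0.176))
pivot [ 0.56990558 -0.27601803  0.087     ] stop [ 0.52334867 -0.29109799  0.078     ]
```

View pics/hole.png

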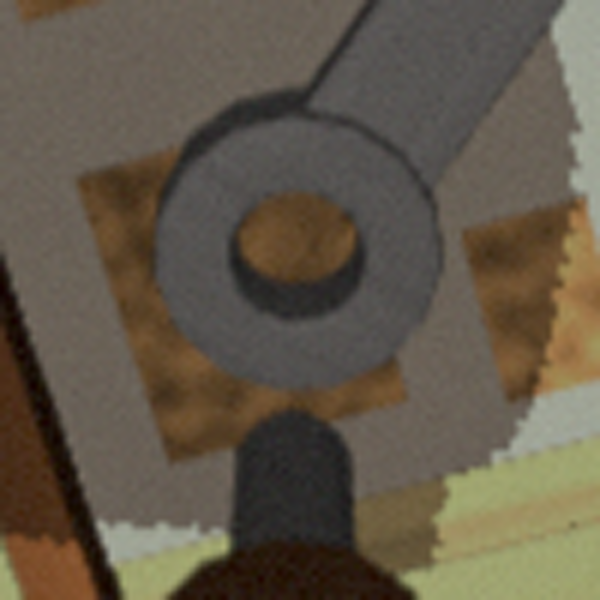

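The hole's top centre is at wrist pixel (282.7,202.3) and the shank tip at about (282,232). The tip hangs about 3 mm toward tool −x from nominal. I correct this, go down close above the eye and measure again.

```bash
python3 -m creep '[{"claw":0,"slide":[0.2,0,1.5],"rotation":[0,0,0]},{"claw":0,"slide":[0.2,0,3],"rotation":[0,0,0]},{"claw":0,"slide":[0.2,0,4.5],"rotation":[0,0,0]},{"claw":0,"slide":[0.2,0,4.5],"rotation":[0,0,0]},{"claw":0,"slide":[0.2,0,4.5],"rotation":[0,0,0]}]'
python3 - <<'E'
from h import *
ps=[arm.camera(n) for n in('scene','side','wrist')]
for n,p in zip(('scene','side','wrist'),ps): np.savez('pics/'+n+'3.npz',**{k:np.array(v) for k,v in p.items()})
s,d,w=ps;st=arm.sense();print(st['ee_pos'])
C=cloud(w)
# handle top
z=st['ee_pos'][2]+.0285
m=(abs(C[...,2]-z)<.004)&(np.hypot(C[...,0]-st['ee_pos'][0],C[...,1]-st['ee_pos'][1])<.02)
print('handle top',cv2.minEnclosingCircle(C[m][:,:2].astype(np.float32)),np.median(C[m][:,2]))
ims=[]
for p,r in ((s,35),(d,35),(w,50)):
    e=proj(p,[.495,-.177,.085]).round().astype(int)[0];print(e)
    ims.append(cv2.resize(p['frame'][e[1]-r:e[1]+r,e[0]-r:e[0]+r,::-1],(266 if r<50 else 266,)*2,interpolation=2))
cv2.imwrite('pics/c3.png',cv2.hconcat(ims))
# shank points
for n,p in (('s',s),('d',d),('w',w)):
    C=cloud(p);m=(C[...,2]>.096)&(C[...,2]<.138)&(np.hypot(C[...,0]-.495,C[...,1]+.177)<.014);P=C[m]
    if len(P)>20:
        f=least_squares(lambda q:np.hypot(P[:,0]-q[0]-q[2]*(P[:,2]-.1),P[:,1]-q[1]-q[3]*(P[:,2]-.1))-.006,[*(np.median(P,0)[:2]-(np.array(p['extrinsics'])[:2,3]-[.495,-.177])*.01),0,0],loss='soft_l1',f_scale=.001) if 0 else None
        print(n,len(P),np.median(P,0))
E
```

```text
time_s: 7.03
ee_pos: [0.4981, -0.1773, 0.1744]
orientation: [-0.0, 0.986, -0.165, -0.001]
wrist_force: [-0.1, -0.5, -0.1]
finger_gap: 0.0242
grasp_force: 79.3
[ 0.49882653 -0.17779379  0.17553428]
handle top ((0.4997889995574951, -0.17816035449504852), 0.01951652020215988) 0.20467821591141677
[182 259]
[368 162]
[283 228]
s 61 [ 0.50218189 -0.17959218  0.11478705]
d 96 [ 0.49274455 -0.17129281  0.1173759 ]
w 401 [ 0.50066842 -0.17814306  0.11637831]
```

View pics/c3.png

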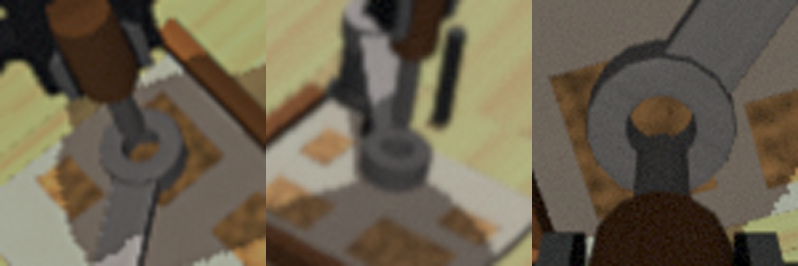

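Run:
```python
from h import *
s,d,w=[dict(np.load(f'pics/{n}3.npz',allow_pickle=True)) for n in('scene','side','wrist')]
print('hole',atz(w,(281.5,223),.079),atz(s,(184.1,263),.079),atz(d,(368.2,165.5),.079))
print('tip',atz(w,(282,231),.0925),atz(s,(181,261),.0925),atz(d,(369,161),.0925))
# shank axis: from pixel midline of shank higher up
print('shank w mid',atz(w,(282,245),.1), proj(w,[[.4988,-.1778,.0925],[.495,-.177,.0925],[.4988,-.1778,.12]]))
```

```text
hole [ 0.49633511 -0.17676553  0.079     ] [ 0.49989023 -0.17913176  0.079     ] [ 0.49208115 -0.1754723   0.079     ]
tip [ 0.49596315 -0.17694242  0.0925    ] [ 0.50000932 -0.18251682  0.0925    ] [ 0.49101676 -0.17346492  0.0925    ]
shank w mid [ 0.49008672 -0.17489741  0.1       ] [[281.82170519 226.58574342]
 [282.58602406 232.32184085]
 [281.95556123 244.54307263]]
```

The tip and hole are aligned to within about 1–2 mm in the wrist view: hole (281.5,223), tip about (282,231), which matches its height. I lower gently and watch the force.

```bash
python3 -m creep '[{"claw":0,"slide":[0,0,0.4],"rotation":[0,0,0]},{"claw":0,"slide":[0,0,0.8],"rotation":[0,0,0]},{"claw":0,"slide":[0,0,1.2],"rotation":[0,0,0]},{"claw":0,"slide":[0,0,1.5],"rotation":[0,0,0]},{"claw":0,"slide":[0,0,1.8],"rotation":[0,0,0]},{"claw":0,"slide":[0,0,1.8],"rotation":[0,0,0]}]'
```

```text
time_s: 7.68
ee_pos: [0.498, -0.1776, 0.1559]
orientation: [-0.0, 0.986, -0.165, -0.001]
wrist_force: [-0.6, -0.1, -1.1]
finger_gap: 0.0244
grasp_force: 79.3
```

```bash
python3 -m creep '[{"claw":0,"slide":[0,0,0.6],"rotation":[0,0,0]},{"claw":0,"slide":[0,0,1.2],"rotation":[0,0,0]},{"claw":0,"slide":[0,0,1.8],"rotation":[0,0,0]},{"claw":0,"slide":[0,0,2.4],"rotation":[0,0,0]},{"claw":0,"slide":[0,0,3],"rotation":[0,0,0]},{"claw":0,"slide":[0,0,3.5],"rotation":[0,0,0]},{"claw":0,"slide":[0,0,3.8],"rotation":[0,0,0]},{"claw":0,"slide":[0,0,3.8],"rotation":[0,0,0]}]'
python3 - <<'E'
from h import *
p=arm.camera('wrist');save(p,'w4');q=arm.camera('scene');d=arm.camera('side')
ims=[]
for c in(q,d):
    e=proj(c,[.495,-.177,.085]).round().astype(int)[0];ims.append(cv2.resize(c['frame'][e[1]-60:e[1]+60,e[0]-60:e[0]+60,::-1],(400,400),interpolation=2))
cv2.imwrite('pics/c4.png',cv2.hconcat(ims))
# pivot: circle top z~.087 from scene + side
for n,c in(('s',q),('d',d),('w',p)):
    C=cloud(c);m=(C[...,2]>.0835)&(C[...,2]<.092)&(C[...,1]<-.245)&(C[...,1]>-.31)&(C[...,0]>.54)&(C[...,0]<.62);P=C[m]
    print(n,len(P),np.median(P,0) if len(P) else 0)
E
```

```text
time_s: 8.35
ee_pos: [0.498, -0.1776, 0.1179]
orientation: [-0.0, 0.986, -0.165, -0.001]
wrist_force: [0.2, -0.2, -1.3]
finger_gap: 0.0245
grasp_force: 79.3
s 87 [ 0.57245892 -0.27703407  0.08653559]
d 0 0
w 1404 [ 0.57018271 -0.27462346  0.08817848]
```

View pics/c4.png

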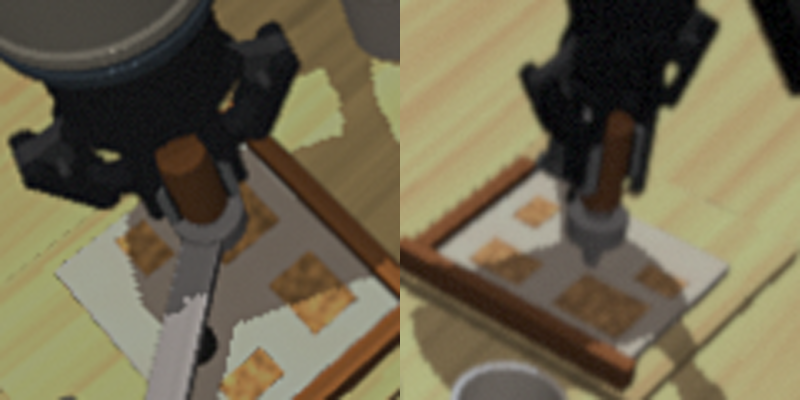

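The side view shows the shank's tip sticking out below the ring, so the bar is through the eye. I swing along the arc.

```bash
python3 -m creep '[{"claw":0,"slide":[-0.5,0.8,0],"rotation":[0,0,0]},{"claw":0,"slide":[-0.93,1.63,0],"rotation":[0,0,0]},{"claw":0,"slide":[-1.3,2.5,0],"rotation":[0,0,0]},{"claw":0,"slide":[-1.61,3.37,0],"rotation":[0,0,0]},{"claw":0,"slide":[-1.85,4.3,0],"rotation":[0,0,0]},{"claw":0,"slide":[-2.0,5.2,0],"rotation":[0,0,0]},{"claw":0,"slide":[-2.1,6.15,0],"rotation":[0,0,0]},{"claw":0,"slide":[-2.15,7.07,0],"rotation":[0,0,0]},{"claw":0,"slide":[-2.15,7.07,0],"rotation":[0,0,0]}]' 100
python3 - <<'E'
from h import *
p=arm.camera('wrist')
for r in arm.regions_of(p,'eye')[:1]:
    C=cloud(p);m=r['pixels']&(p['z_map']>0)&(C[...,2]>.06)
    P=C[m];P=P[(P[:,2]<.083)];D=P[:,:2]-[.571,-.276];print(r['score'],'arm angle',np.degrees(np.arctan2(*np.median(D[np.hypot(*D.T)>.05],0)[::-1])))
E
```

```text
time_s: 9.25
ee_pos: [0.4541, -0.2391, 0.1186]
orientation: [-0.0, 0.986, -0.166, -0.0]
wrist_force: [4.2, 2.3, 0.8]
finger_gap: 0.0239
grasp_force: 98.0
0.87 arm angle 161.75860632485578
```

```bash
python3 -m creep '[{"claw":0,"slide":[0.05,0.9,0],"rotation":[0,0,0]},{"claw":0,"slide":[0.15,1.87,0],"rotation":[0,0,0]},{"claw":0,"slide":[0.35,2.8,0],"rotation":[0,0,0]},{"claw":0,"slide":[0.5,3.4,0],"rotation":[0,0,0]},{"claw":0,"slide":[0.6,3.7,0],"rotation":[0,0,0]},{"claw":0,"slide":[0.6,3.7,0],"rotation":[0,0,0]}]'
```

```text
time_s: 9.85
ee_pos: [0.4484, -0.2743, 0.1185]
orientation: [-0.0, 0.986, -0.165, -0.0]
wrist_force: [2.9, 5.3, 0.7]
finger_gap: 0.0243
grasp_force: 98.1
```

```bash
python3 -m creep '[{"claw":0,"slide":[0.05,0.2,0],"rotation":[0,0,0]},{"claw":0,"slide":[0.05,0.2,0],"rotation":[0,0,0]},{"claw":0,"slide":[0.05,0.2,0],"rotation":[0,0,0]}]'
python3 -m creep '[{"claw":0,"slide":[0.05,0.2,0],"rotation":[0,0,0]},{"claw":0,"slide":[0.05,0.2,0],"rotation":[0,0,0]},{"claw":0,"slide":[0.05,0.2,0],"rotation":[0,0,0]}]'
```

```text
time_s: 10.1
ee_pos: [0.4481, -0.2757, 0.1184]
orientation: [-0.0, 0.986, -0.165, -0.0]
wrist_force: [3.8, 5.3, 0.1]
finger_gap: 0.0244
grasp_force: 98.1
time_s: 10.35
ee_pos: [0.4479, -0.2774, 0.1184]
orientation: [-0.001, 0.986, -0.165, -0.001]
wrist_force: [3.8, 7.3, 0.0]
finger_gap: 0.0238
grasp_force: 98.2
```

```bash
python3 -m creep '[{"claw":0,"slide":[0.05,0.2,0],"rotation":[0,0,0]},{"claw":0,"slide":[0.05,0.2,0],"rotation":[0,0,0]},{"claw":0,"slide":[0.05,0.2,0],"rotation":[0,0,0]}]'
python3 - <<'E'
from h import *
p=arm.camera('wrist');save(p,'w5')
for r in arm.regions_of(p,'eye')[:1]:
    C=cloud(p);m=r['pixels']&(p['z_map']>0)&(C[...,2]>.06)
    P=C[m];P=P[(P[:,2]<.083)];D=P[:,:2]-[.571,-.276];print(r['score'],'arm angle',np.degrees(np.arctan2(*np.median(D[np.hypot(*D.T)>.05],0)[::-1])))
print(arm.sense()['wrist_force'],arm.sense()['ee_pos'])
E
```

```text
time_s: 10.6
ee_pos: [0.4478, -0.2784, 0.1183]
orientation: [-0.002, 0.986, -0.165, -0.001]
wrist_force: [7.2, 15.9, 3.5]
finger_gap: 0.0242
grasp_force: 98.9
0.76 arm angle 179.65028591800493
[ 6.73764888 17.58256714  3.75423466] [ 0.44780007 -0.27839356  0.11835962]
```

View pics/w5.png

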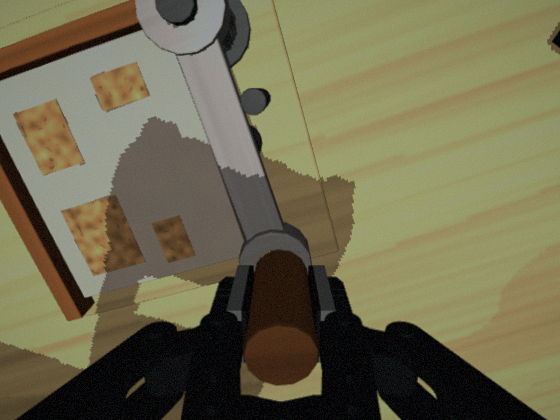

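The arm lies against the stop post at (255,100). The force has jumped to 18 N, so the stop is reached. I check that it holds steady, then hand in.

```bash
python3 -m creep '[{"claw":0,"slide":[0,0,0],"rotation":[0,0,0]},{"claw":0,"slide":[0,0,0],"rotation":[0,0,0]},{"claw":0,"slide":[0,0,0],"rotation":[0,0,0]},{"claw":0,"slide":[0,0,0],"rotation":[0,0,0]},{"claw":0,"slide":[0,0,0],"rotation":[0,0,0]},{"claw":0,"slide":[0,0,0],"rotation":[0,0,0]}]' && python3 -c "
from bench import arm
s=arm.sense();print(s['wrist_force'])
if 10<abs(s['wrist_force'][1])<30: print(arm.sign_off())"
```

```text
time_s: 11.2
ee_pos: [0.4478, -0.2784, 0.1184]
orientation: [-0.002, 0.986, -0.165, -0.001]
wrist_force: [7.9, 16.6, 4.1]
finger_gap: 0.024
grasp_force: 98.9
[ 7.9184367  16.59206753  4.08129786]
the job is handed in; nothing more can be done
None
```

The job is handed in: the bar is through the eye, still gripped, and holds the clamp arm against its stop with a steady force of about 18 N; the other tools, the cup and the sponge were not touched.

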